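# Index the vase by one column

## Robot

A 6-joint arm with a two-finger parallel gripper is mounted at the origin on the work surface. World frame = base frame: x ahead of the robot, y to its left, z up, the work surface at z = 0. Lengths are in m, angles in degrees, forces in N, time in s.
With the tool pointing down it reaches from about 0.4 to 0.825 m from the base axis. Payload 7 kg.
Tool frame: the origin (TCP) lies at the very end of the fingers, on their centre line; the grasp point (between the pads) lies 19 mm behind it (r.hold_point_z is the distance from the TCP to the grasp point, in m); x points along the fingers, y is the direction in which the jaws open and shut, and the axes are right-handed (so a half turn about x gives the same grasp; the last joint's range is limited). The gripper opens to 88 mm and grips with 3 to 60 N. Pads are 19 mm wide; open, the fingers measure 130 mm over their backs; the gripper's body (78 mm by 193 mm) begins 47 mm behind the grasp point.
Start: joints at [-49.498, 20.546, 0.682, 0, -70.136, -16.507], TCP at [0.274, -0.617, 0.227] pointing down, gripper open.
Joint ranges: [-176.03, 176.03], [-82.01, 121.73], [-58.28, 71.71], [-173.87, 95.51], [-174.79, -0.11], [-173.66, 173.66]. Speed limits (degrees/s): [136.94, 136.94, 172.46, 180, 180, 180].

## Interface

Orientations are given as [roll, pitch, yaw] about the fixed x, y, z axes, in that order (R = Rz(yaw) Ry(pitch) Rx(roll)).
In Python, from plant import r gives the robot as it stands. The module is installed in compiled form; this text tells all that it offers.
- The arm moves only by the shell command python3 -m creep 'ROWS' [FORCE]. ROWS is JSON, a list of rows, each a list of 7 numbers: the turn, a rotation vector about the tool's x, y, z in rad, then the shift along the tool's x, y, z in cm, then the opening in per cent of the stroke, from 0 (shut) to 100 (fully open). In form: [[rx, ry, rz, x, y, z, fingers], ...]. A call has 1 to 8 rows; each row shifts and turns the commanded pose from where the row before left it, along the tool's axes as they then stand; what a row does not reach is not made up. A row lasts 1/10 s, in which the tool goes at most 50 mm and 8.59 degrees, less where a joint would pass 70% of its speed; a pose out of reach is approached as far as the arm can. A call is refused whole if a number of a shift passes 5 or a number of a turn 0.15, either way. A call with a gripper value outside its range is refused whole. The fingers move at their own pace and stop on an object; FORCE is the grip in N (left out, the last holds). Time passes only in rows, so rows that do not move let the fingers close. It gives the time, the measured TCP pose, the force and the opening at its end, in the units of the state.
- r.get_state(): the state, without advancing time (a new reading comes with each control period).
- r.capture(name): name is "scene" or "top"; returns (picture, depth): 384x512x3 uint8, blue, green, red; 384x512 float32, m along the optical axis (not along the pixel's ray), 0 where there is no reading.
- r.camera_info(name): a dict with "fovy" (degrees; the focal length in pixels is half the picture's height over the tangent of half this angle, whatever the lens; pixels are square), "cx", "cy" (the principal point, pixels), "camera_from_world" (4x4, takes a point from world to camera coordinates). Camera axes: x right, y down, z forward; pixel columns grow to the right and rows downward; lengths in m; the calibration is good to about 2 mm. A picture is of the moment at which its call begins. camera_info takes no time and is no camera call.
- r.close_job(): hands the job in, once; it reports no verdict.
Trained networks look in the newest picture that a camera, given by its name, has taken for a name from the list of things; names that differ only in an ending like _2 or _b are one class to them, and where a whole thing is asked for, a point or a joint stands for the part that bears it (a point fixed in the world has none). Each returns a list of dicts, best first, with "score" (0 to 1); they miss things now and then, are a little off and sometimes report something else, mostly with a low value. They report only what shows in the picture. A call takes as long as a camera call. They do not tell look-alikes from the thing itself.
- r.look_for(query, camera): "rect" ([left, top, right, bottom] in pixels, round what is visible of it).
- r.masks_of(query, camera): "pixels" (384x512 bool, what is visible of it) and "rect" ([left, top, right, bottom] in pixels, round what is visible of it).
The state is a dict: "time_s": time; "joints": joint angles; "qd": joint speeds; "joint_torque": joint torques, N m; "tcp_pos": TCP position; "eef_rot": TCP orientation; "contact_force": force on the tool from outside, world axes, zero at the start; "moment": the same for the moment, N m; "gripper_width": finger opening in m.
Only numpy, scipy, OpenCV 4.12 (cv2) and the standard library are available. Lean on these libraries where they do the work, as an engineer would, in place of code of your own. Each camera call takes 0.05 s, during which the arm holds its last target. There are 200 camera calls.

## Task

Move the clay vase on to its next column: with the fingertips, push the red upright handle of the hand wheel round clockwise (seen from above) through exactly one full turn, so that it stops back over the yellow mark where it began, neither run well past it nor turned backwards on the way. Push the handle only, do not grip or squeeze it, and leave the vase standing on its turntable and everything else on the bench where it is; finish with the hand clear.

Things in the scene. Friction and masses are not known exactly. Their poses are not given: they have to be found in the camera images.
- handwheel (a joint): angle of the hand wheel (rad), about a vertical axis: 0 at the start, growing clockwise as seen from above, 6.283 after one full turn. It turns freely past one turn (no stop, no detent, no spring); friction, about 2 N at the handle, keeps it wherever it is left.
- wheel_axis (a point): point on the hand wheel's vertical axis, at the top of its hub nut, 106 mm above the bench. The wheel is dark steel, 166 mm across its rim, with four spokes, one of them red; rim, spokes and hub all lie below 107 mm above the bench. It sits on a round green pedestal with an aluminium ring whose yellow pointer, sticking out 106 mm from the axis under the rim, marks where the handle starts; this start direction may be any way round.
- handle_mid (a point): middle of the upright red handle, an upright cylinder 22 mm in diameter and 62 mm tall that stands on the rim at the end of the red spoke, 75 mm from the wheel's axis; it reaches from 98 to 160 mm above the bench (a 4 mm steel pin on top is for looks), this point being at 129 mm. It goes round with the wheel, and spins freely about its own vertical axis.
- grip: the same red handle as a body; origin at the centre of its lower end, 98 mm above the bench, z up.
- turntable (a joint): angle of the aluminium turntable (200 mm disc, top 70 mm above the bench), growing clockwise seen from above: geared to the hand wheel, one twelfth of its angle. 0 at the start, 0.524 rad after one turn of the wheel.
- vase: terracotta vase with 12 scored columns, 124 mm in diameter, 190 mm tall, 1.5 kg, standing loose on the turntable, its axis 341 mm from the wheel's axis; origin at the centre of its underside, z up. Its top is 260 mm above the bench.
- glaze_jar: blue jar with white cap, 60 mm in diameter, 80 mm tall, origin at the centre of its underside; bystander near the wheel.
- test_cup: small open terracotta cup, 68 mm across the rim, 70 mm tall, origin at the centre of its underside; bystander near the wheel.
- carver: red carving tool lying flat, about 150 mm long, 10 mm thick, origin under the middle of its handle, x along it; bystander.
- rib: flat wooden rib, 90 x 45 x 8 mm, origin at the centre of its underside; bystander.
- bowl: white bowl, 120 mm across, 50 mm tall, origin at the centre of its underside; bystander.
Not all that is in view belongs to the job. Leave any pink, purple or turquoise look-alike of the vase alone.

How it is judged:
By the outcome, as a careful person would: the job done as asked, in the order asked, and still so for the second after the job is handed in, with the robot touching nothing.
It also fails if it takes over 61 s, if anything falls off the work surface, if the arm or the gripper's body presses on something with over 40 N, if the wrist force passes 120 N, or if a joint passes its speed limit or range.

## Working session

There is one attempt and no reset: what is moved stays moved. The work goes in short steps, Python scripts to look and compute and a shell command to move; the robot and the scene stay as the last step left them, time stands still between calls to the robot, and variables do not carry over. Pictures are saved under pics/ and viewed, about 8 in all and at most 12, crops included, and the job is handed in when it is done.

```bash
mkdir -p pics; python3 - <<'E'
from plant import r
import cv2,numpy as np
s=r.get_state();print({k:np.round(v,3).tolist() for k,v in s.items()})
ims=[]
for c in ("scene","top"):
    p,d=r.capture(c);cv2.imwrite(f"pics/{c}0.png",p);np.save(f"{c}0.npy",d)
    i=r.camera_info(c);print(c,i["fovy"],i["cx"],i["cy"],np.round(i["camera_from_world"],3).tolist())
E
```

```text
{'time_s': 0.0, 'joints': [-49.498, 20.594, 0.635, -0.021, -70.135, -16.507], 'qd': [-0.063, -0.131, 0.036, 0.055, -0.014, 0.054], 'joint_torque': [-0.001, -58.272, 29.306, 6.997, 0.007, -0.0], 'tcp_pos': [0.274, -0.616, 0.226], 'eef_rot': [94.496, 89.904, 118.484], 'contact_force': [0.405, -0.676, 0.159], 'moment': [0.001, -0.009, 0.085], 'gripper_width': 0.087}
scene 52.784407315441705 262.28831104947744 188.42441641139112 [[0.816, 0.579, -0.002, -0.438], [0.317, -0.45, -0.835, -0.032], [-0.484, 0.68, -0.551, 1.645], [0.0, 0.0, 0.0, 1.0]]
top 42.132998389866884 254.33427458624837 190.14191880851058 [[-0.004, -1.0, -0.013, 0.058], [-0.994, 0.006, -0.112, 0.486], [0.112, 0.012, -0.994, 1.926], [0.0, 0.0, 0.0, 1.0]]
```

View pics/scene0.png

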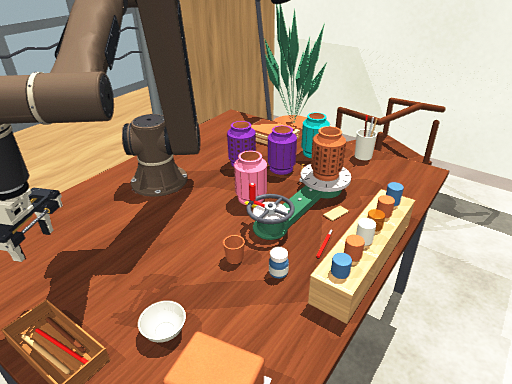

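View pics/top0.png

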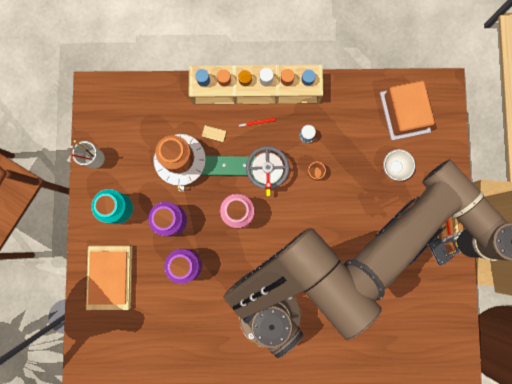

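The scene view shows the wheel at (270,208), with its red handle at (252,193), and the terracotta vase at (328,150) on the turntable. In the top view the wheel is at (268,168), with the handle on the robot side at (268,190). A pink look-alike stands nearby at (237,210).
Other red things that could be taken for the handle are the carver (top 258,122), the red pen in the box (scene 62,345) and the red spoke itself. I choose the upright one on the rim, above the yellow pointer.

```bash
cat > h.py <<'E'
from plant import r
import cv2,numpy as np
def cloud(c,d):
    i=r.camera_info(c);f=192/np.tan(np.radians(i["fovy"]/2))
    v,u=np.mgrid[:384,:512];T=np.linalg.inv(i["camera_from_world"])
    P=np.stack([(u-i["cx"])*d/f,(v-i["cy"])*d/f,d,np.ones_like(d)],-1)@T.T
    return P[...,:3]
def proj(c,p):
    i=r.camera_info(c);f=192/np.tan(np.radians(i["fovy"]/2))
    q=(i["camera_from_world"]@np.r_[p,1])[:3];return i["cx"]+f*q[0]/q[2],i["cy"]+f*q[1]/q[2]
def red(p):
    h=cv2.cvtColor(p,cv2.COLOR_BGR2HSV);return ((h[...,0]<6)|(h[...,0]>174))&(h[...,1]>190)&(h[...,2]>110)
def handle(c,p,d,ax,zmin=.112):
    P=cloud(c,d);m=red(p)&(d>0)&(P[...,2]>zmin)&(P[...,2]<.175)&(np.hypot(P[...,0]-ax[0],P[...,1]-ax[1])<.11)
    return P[m]
E
python3 - <<'E'
from h import *
for c in ("top","scene"):
    p=cv2.imread(f"pics/{c}0.png");d=np.load(f"{c}0.npy");P=cloud(c,d)
    r.capture(c)
    for q in ("wheel_axis","handwheel","handle_mid","grip","vase","glaze_jar","test_cup","carver"):
        o=r.masks_of(q,c)
        for m in o[:3]:
            X=P[m["pixels"]&(d>0)]
            if len(X): print(c,q,round(m["score"],2),np.round(m["rect"]).tolist(),len(X),"med",np.round(np.median(X,0),3),"mid",np.round((np.percentile(X,2,0)+np.percentile(X,98,0))/2,3),"zmax",round(X[:,2].max(),3))
    # rim fit
    m=(d>0)&(P[...,2]>.085)&(P[...,2]<.112)&(P[...,0]>.5)&(P[...,0]<.85)&(abs(P[...,1])<.25)
    X=P[m][:,:2].astype(np.float32);print("rimpts",len(X));(cx,cy),rad=cv2.minEnclosingCircle(X);print("enc",cx,cy,rad)
    H=handle(c,p,d,(cx,cy));print("handle",len(H),np.round(H.mean(0),3),np.round(H.min(0),3),np.round(H.max(0),3)) if len(H) else 0
p=cv2.imread("pics/top0.png")[110:240,180:350]
q=cv2.imread("pics/scene0.png")[140:290,200:370]
a=cv2.resize(p,None,fx=4,fy=4,interpolation=2);b=cv2.resize(q,(680,600),interpolation=2)
cv2.imwrite("pics/crop0.png",np.hstack([cv2.resize(a,(400,306)),cv2.resize(b,(400,306))]))
E
```

```text
top wheel_axis 0.76 [248.0, 147.0, 289.0, 188.0] 718 med [0.566 0.004 0.097] mid [0.566 0.005 0.082] zmax 0.17
top handwheel 0.94 [246.0, 148.0, 290.0, 191.0] 610 med [0.559 0.002 0.097] mid [0.561 0.004 0.082] zmax 0.17
top handwheel 0.17 [150.0, 136.0, 207.0, 186.0] 1042 med [0.561 0.305 0.07 ] mid [0.6   0.343 0.052] zmax 0.234
top handle_mid 0.89 [245.0, 149.0, 291.0, 192.0] 853 med [0.563 0.006 0.096] mid [0.565 0.008 0.079] zmax 0.17
top handle_mid 0.2 [306.0, 165.0, 327.0, 181.0] 216 med [ 0.563 -0.189  0.015] mid [ 0.556 -0.185  0.036] zmax 0.076
top vase 0.94 [91.0, 189.0, 130.0, 226.0] 1113 med [0.413 0.57  0.17 ] mid [0.415 0.585 0.128] zmax 0.204
top vase 0.88 [220.0, 194.0, 253.0, 229.0] 911 med [0.392 0.116 0.18 ] mid [0.394 0.117 0.159] zmax 0.203
top vase 0.61 [148.0, 206.0, 185.0, 239.0] 1003 med [0.365 0.366 0.173] mid [0.366 0.375 0.128] zmax 0.205
top glaze_jar 0.62 [301.0, 127.0, 315.0, 143.0] 201 med [ 0.696 -0.151  0.077] mid [ 0.701 -0.151  0.054] zmax 0.094
top test_cup 0.8 [305.0, 161.0, 327.0, 180.0] 252 med [ 0.562 -0.189  0.026] mid [ 0.556 -0.185  0.037]
[... 802 characters left out ...]
667 med [0.417 0.545 0.155] mid [0.419 0.574 0.104] zmax 0.265
scene vase 0.92 [229.0, 121.0, 258.0, 164.0] 883 med [0.218 0.282 0.147] mid [0.208 0.304 0.118] zmax 0.197
scene vase 0.83 [268.0, 127.0, 299.0, 176.0] 1222 med [0.394 0.342 0.122] mid [0.379 0.364 0.102] zmax 0.198
scene glaze_jar 0.72 [270.0, 247.0, 288.0, 281.0] 548 med [ 0.714 -0.168  0.057] mid [ 0.709 -0.156  0.044] zmax 0.085
scene test_cup 0.8 [223.0, 238.0, 244.0, 264.0] 498 med [ 0.558 -0.186  0.05 ] mid [ 0.556 -0.183  0.041] zmax 0.075
scene carver 0.57 [323.0, 241.0, 325.0, 248.0] 18 med [0.767 0.029 0.012] mid [0.767 0.028 0.012] zmax 0.015
rimpts 766
enc 0.7339887022972107 0.0020185091998428106 0.23857390880584717
```

View pics/crop0.png

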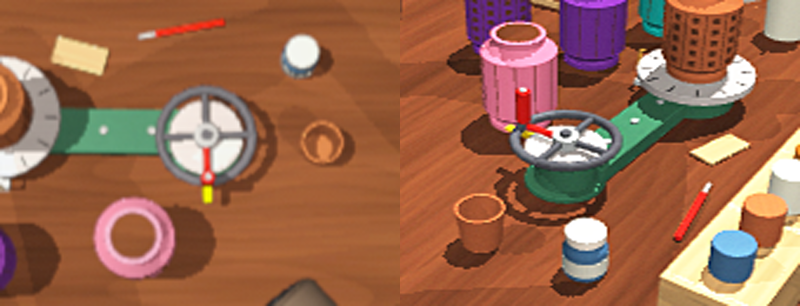

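The crop confirms the choice: an upright red handle at the end of the red spoke, over the yellow pointer on the robot side. The pink look-alike is beside it. Next I fit the axis and handle precisely and read the tool axes.

```bash
python3 - <<'E'
from h import *
from scipy.spatial.transform import Rotation as R
from scipy.optimize import least_squares as ls
for c in ("top","scene"):
    p=cv2.imread(f"pics/{c}0.png");d=np.load(f"{c}0.npy");P=cloud(c,d)
    D=np.hypot(P[...,0]-.565,P[...,1]-.004)
    hsv=cv2.cvtColor(p,cv2.COLOR_BGR2HSV)
    m=(d>0)&(D<.10)&(D>.055)&(P[...,2]>.085)&(P[...,2]<.108)&(hsv[...,1]<80)&(hsv[...,2]<150)
    X=P[m][:,:2]
    s=ls(lambda q:np.hypot(X[:,0]-q[0],X[:,1]-q[1])-q[2],[.565,.004,.075],loss="soft_l1",f_scale=.004)
    print(c,m.sum(),"axis",np.round(s.x,4),"rimz",P[m][:,2].mean())
    H=handle(c,p,d,s.x[:2]);print("handle",len(H),np.round(H.mean(0),3) if len(H) else 0,np.round(np.ptp(H,0),3) if len(H) else 0)
    k=(d>0)&(np.hypot(P[...,0]-.394,P[...,1]-.117)<.09)&(P[...,2]>.1);K=P[k]
    print("pink",np.round(np.percentile(K,[2,50,98],axis=0),3).tolist(),"z99.9",np.percentile(K[:,2],99.9))
    y=(hsv[...,0]>22)&(hsv[...,0]<34)&(hsv[...,1]>170)&(hsv[...,2]>150)&(D<.13)&(P[...,2]>.05);print("yellow",y.sum(),np.round(P[y].mean(0),3))
    for a in ((.566,.004,.106),(.491,.002,.162)):print(proj(c,a))
s=r.get_state();M=R.from_euler("xyz",s["eef_rot"],degrees=True).as_matrix();print(np.round(M,3))
E
```

```text
top 463 axis [0.5652 0.0056 0.074 ] rimz 0.09703500766186149
handle 6 [0.484 0.003 0.159] [0.004 0.015 0.015]
pink [[0.339, 0.063, 0.144], [0.394, 0.116, 0.18], [0.45, 0.172, 0.199]] z99.9 0.20283758461864707
yellow 21 [0.473 0.003 0.083]
(np.float64(267.5672370847231), np.float64(166.83943546766974))
(np.float64(268.47804406042076), np.float64(184.70222811865239))
scene 391 axis [0.5674 0.0027 0.074 ] rimz 0.09637373588850537
handle 75 [ 0.493 -0.001  0.139] [0.024 0.017 0.051]
pink [[0.355, 0.059, 0.104], [0.419, 0.088, 0.161], [0.458, 0.155, 0.195]] z99.9 0.19638912169776251
yellow 19 [0.48  0.005 0.077]
(np.float64(269.9707073577174), np.float64(205.34714471794746))
(np.float64(251.64746327982078), np.float64(184.87982184219845))
[[-0.    -0.407  0.914]
 [ 0.     0.914  0.407]
 [-1.     0.    -0.   ]]
```

```bash
python3 -m creep '[[0.1,0,0,0,0,0,0],[0.1,0,0,0,0,0,0],[0,0,0,0,0,0,0]]' 10; python3 -c "
from plant import r
s=r.get_state();print(s['joints'],s['time_s'])"
```

```text
time_s: 1.3
tcp_pos: [0.2744, -0.6166, 0.2265]
eef_rot: [106.8, 90.0, 119.2]
contact_force: [-1.0, 0.1, 0.5]
gripper_width: 0.0687
[-4.94999975e+01  2.05473625e+01  6.79785155e-01 -1.10232655e-03
 -7.01376287e+01 -2.80516299e+01] 1.3
```

```bash
python3 -m creep '[[0,0,0,0,3.12,2.13,0],[0,0,0,0,3.12,2.13,0],[0,0,0,0,3.12,2.13,0],[0,0,0,0,3.12,2.13,0],[0,0,0,0,3.12,2.13,0],[0,0,0,0,3.12,2.13,0],[0,0,0,0,3.12,2.13,0],[0,0,0,0,3.12,2.13,0]]'
python3 -m creep '[[0,0,0,0,3.12,2.13,0],[0,0,0,0,3.12,2.13,0],[0,0,0,0,3.12,2.13,0],[0,0,0,0,3.12,2.13,0],[0,0,0,0,3.12,2.13,0],[0,0,0,0,3.12,2.13,0],[0,0,0,0,3.12,2.13,0],[0,0,0,0,3.12,2.13,0]]'
python3 -m creep '[[-0.14,0,0,0,0,0,0],[-0.14,0,0,0,0,0,0],[-0.14,0,0,0,0,0,0],[-0.14,0,0,0,0,0,0],[-0.14,0,0,0,0,0,0],[-0.14,0,0,0,0,0,0],[-0.14,0,0,0,0,0,0],[-0.14,0,0,0,0,0,0]]'
python3 -c "
from plant import r
s=r.get_state();print(s['joints'],s['time_s'])"
```

```text
time_s: 2.1
tcp_pos: [0.387, -0.3346, 0.2268]
eef_rot: [-34.6, 90.0, -21.9]
contact_force: [0.7, -0.1, 0.5]
gripper_width: 0.0051
time_s: 2.9
tcp_pos: [0.4992, -0.0538, 0.227]
eef_rot: [-2.9, 90.0, 9.9]
contact_force: [0.7, 0.1, -0.6]
gripper_width: 0.0004
time_s: 3.7
tcp_pos: [0.4988, -0.0554, 0.2267]
eef_rot: [-66.8, 90.0, 10.5]
contact_force: [0.2, -0.5, -0.2]
gripper_width: 0.0005
[ 1.61298395e+01  4.06433677e+00 -2.06926954e+01  2.03319506e-03
 -6.52243339e+01 -2.89006290e+01] 3.7
```

```bash
python3 -m creep '[[-0.143,0,0,0.35,0,0,0],[-0.143,0,0,0.35,0,0,0],[-0.143,0,0,0.35,0,0,0],[-0.143,0,0,0.35,0,0,0],[-0.143,0,0,0.35,0,0,0],[-0.143,0,0,0.35,0,0,0],[-0.143,0,0,0.35,0,0,0],[-0.143,0,0,0.35,0,0,0]]'
python3 -m creep '[[-0.143,0,0,0.35,0,0,0],[-0.143,0,0,0.35,0,0,0],[-0.143,0,0,0.35,0,0,0],[-0.143,0,0,0.35,0,0,0],[-0.143,0,0,0.35,0,0,0],[-0.143,0,0,0.35,0,0,0],[-0.143,0,0,0.35,0,0,0],[-0.143,0,0,0.35,0,0,0]]'
python3 -m creep '[[-0.143,0,0,0.35,0,0,0],[-0.143,0,0,0.35,0,0,0],[-0.143,0,0,0.35,0,0,0],[-0.143,0,0,0.35,0,0,0],[-0.143,0,0,0.35,0,0,0],[-0.143,0,0,0.35,0,0,0],[-0.143,0,0,0.35,0,0,0],[-0.143,0,0,0.35,0,0,0]]'
python3 - <<'E'
from h import *
s=r.get_state();print(s['joints'],s['time_s'])
p,d=r.capture("scene");cv2.imwrite("pics/s1.png",cv2.resize(p[100:260,160:360],None,fx=4,fy=3.75,interpolation=2))
E
```

```text
time_s: 4.5
tcp_pos: [0.4988, -0.0554, 0.1986]
eef_rot: [-138.6, 90.0, 4.2]
contact_force: [0.6, 0.7, -0.3]
gripper_width: 0.0003
time_s: 5.3
tcp_pos: [0.4989, -0.0554, 0.1706]
eef_rot: [162.6, 90.0, 10.9]
contact_force: [-0.4, 0.8, 0.0]
gripper_width: 0.0004
time_s: 6.1
tcp_pos: [0.4989, -0.0554, 0.1426]
eef_rot: [97.4, 90.0, 11.3]
contact_force: [0.3, -0.2, -0.6]
gripper_width: 0.0004
[ 1.61328625e+01  8.51639334e+00 -2.75765801e+01  2.74296210e-03
 -5.38808677e+01  1.67744049e+02] 6.1
```

View pics/s1.png

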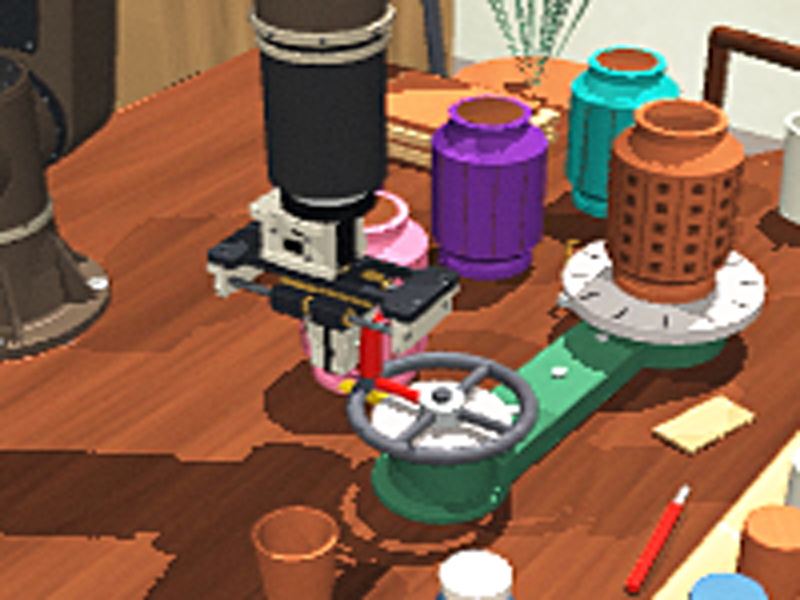

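The fingers are closed and down behind the handle (crop 370,345), well clear of the wheel, and the gripper body sits above the pink vase. Next I write a planner that gives one constant tool-frame row per 8-row call.

```bash
cat > plan.py <<'E'
import sys
from h import *
from scipy.spatial.transform import Rotation as R
AX=np.array([.5663,.0041]);PHI0=180.;OFF=.0205
def tcp(th,yaw,off=OFF):
    a=np.radians(PHI0-th);n=np.array([np.cos(np.radians(yaw)),np.sin(np.radians(yaw))])
    return AX+.075*np.array([np.cos(a),np.sin(a)])-off*n
def nyaw(th):return 93.8-330/360*th
def plan(ths,N=8,order="A",off=OFF):
    s=r.get_state();M=R.from_euler("xyz",s["eef_rot"],degrees=True).as_matrix()
    p=np.array(s["tcp_pos"][:2]);yz=np.degrees(np.arctan2(M[1,2],M[0,2]))
    print("t",s["time_s"],"tcp",np.round(s["tcp_pos"],4),"nyaw",round(yz+180,2),"j",np.round(s["joints"],1))
    for th in ths:
        y1=nyaw(th)-180;d=(yz-y1+180)%360-180;step=round(np.radians(d)/N,4)
        K=np.zeros((2,2));y=yz
        for i in range(N):
            yy=np.radians(y-(np.degrees(step) if order=="A" else 0));y-=np.degrees(step)
            K+=np.array([[-np.sin(yy),np.cos(yy)],[np.cos(yy),np.sin(yy)]])  # cols: tool y, tool z
        q=np.round(np.linalg.solve(K,tcp(th,y+180,off)-p)*100,3)
        print(th,"rx %.4f y %.3f z %.3f"%(step,*q));p=p+K@q/100;yz=y
if __name__=="__main__":
    plan([float(x) for x in sys.argv[3:]],int(sys.argv[1]),sys.argv[2])
E
python3 -c "
from plan import *
plan([-4],8,'A');plan([-4,32,68],8,'A');plan([-4,32,68],8,'B')"
```

```text
t 6.15 tcp [ 0.4985 -0.0554  0.142 ] nyaw 94.36 j [ 16.1   8.6 -27.6  -0.  -53.9 168.2]
-4 rx -0.0068 y -0.009 z -0.428
t 6.15 tcp [ 0.4985 -0.0554  0.142 ] nyaw 94.36 j [ 16.1   8.6 -27.6  -0.  -53.9 168.2]
-4 rx -0.0068 y -0.009 z -0.428
32 rx 0.0720 y -0.118 z -0.581
68 rx 0.0720 y -0.087 z -0.579
t 6.15 tcp [ 0.4985 -0.0554  0.142 ] nyaw 94.36 j [ 16.1   8.6 -27.6  -0.  -53.9 168.2]
-4 rx -0.0068 y -0.012 z -0.428
32 rx 0.0720 y -0.075 z -0.588
68 rx 0.0720 y -0.045 z -0.584
```

```bash
python3 -m creep '[[0,0,0,0,0,-0.57,0],[0,0,0,0,0,-0.57,0],[0,0,0,0,0,-0.57,0],[0,0,0,0,0,-0.57,0],[0,0,0,0,0,-0.57,0],[0,0,0,0,0,-0.57,0]]'
python3 plan.py 8 A 32; python3 -m creep '[[0.07,0,0,0,-0.12,-0.58,0],[0.07,0,0,0,-0.12,-0.58,0],[0.07,0,0,0,-0.12,-0.58,0],[0.07,0,0,0,-0.12,-0.58,0]]'
python3 plan.py 8 A 32 68; python3 plan.py 8 B 32 68
```

```text
time_s: 6.75
tcp_pos: [0.4968, -0.0206, 0.1426]
eef_rot: [110.7, 90.0, 24.0]
contact_force: [0.5, 0.7, -0.0]
gripper_width: 0.0005
t 6.75 tcp [ 0.4968 -0.0206  0.1426] nyaw 93.34 j [ 20.3   8.1 -28.1  -0.  -53.8 163. ]
32.0 rx 0.0630 y -0.166 z -0.558
time_s: 7.15
tcp_pos: [0.4927, 0.0021, 0.1426]
eef_rot: [-27.9, 89.9, -130.8]
contact_force: [-0.9, -3.8, 1.4]
gripper_width: 0.0003
t 7.15 tcp [0.4927 0.0021 0.1426] nyaw 77.13 j [ 23.2   7.7 -28.6   0.  -53.8 143.9]
32.0 rx 0.0276 y -0.085 z -0.278
68.0 rx 0.0720 y -0.087 z -0.579
t 7.15 tcp [0.4927 0.0021 0.1426] nyaw 77.13 j [ 23.2   7.7 -28.6   0.  -53.8 143.9]
32.0 rx 0.0276 y -0.078 z -0.280
68.0 rx 0.0720 y -0.045 z -0.584
```

Contact made at 3.8 N. The motion shows that each row shifts in the axes it had before its turn (order B).

```bash
python3 -m creep '[[0.055,0,0,0,-0.15,-0.56,0],[0.055,0,0,0,-0.15,-0.56,0],[0.055,0,0,0,-0.15,-0.56,0],[0.055,0,0,0,-0.15,-0.56,0]]'
python3 -m creep '[[0.072,0,0,0,-0.045,-0.584,0],[0.072,0,0,0,-0.045,-0.584,0],[0.072,0,0,0,-0.045,-0.584,0],[0.072,0,0,0,-0.045,-0.584,0],[0.072,0,0,0,-0.045,-0.584,0],[0.072,0,0,0,-0.045,-0.584,0],[0.072,0,0,0,-0.045,-0.584,0],[0.072,0,0,0,-0.045,-0.584,0]]'
python3 plan.py 8 B 104 140 176
python3 - <<'E'
from h import *
p,d=r.capture("scene");cv2.imwrite("pics/s2.png",cv2.resize(p[100:260,160:360],None,fx=4,fy=3.75,interpolation=2))
H=handle("scene",p,d,(.566,.004));print(len(H),H.mean(0) if len(H) else 0)
E
```

```text
time_s: 7.55
tcp_pos: [0.4936, 0.0252, 0.1426]
eef_rot: [-22.4, 89.9, -137.8]
contact_force: [-1.0, -1.6, 0.7]
gripper_width: 0.0007
time_s: 8.35
tcp_pos: [0.5202, 0.063, 0.1425]
eef_rot: [-2.7, 89.9, -151.1]
contact_force: [-1.5, -1.4, 1.9]
gripper_width: 0.0005
t 8.35 tcp [0.5202 0.063  0.1425] nyaw 31.52 j [ 28.4  10.6 -24.9   0.  -54.5  93.1]
104.0 rx 0.0721 y -0.012 z -0.583
140.0 rx 0.0720 y 0.015 z -0.570
176.0 rx 0.0720 y 0.044 z -0.560
59 [0.54240506 0.07113415 0.137068  ]
```

View pics/s2.png

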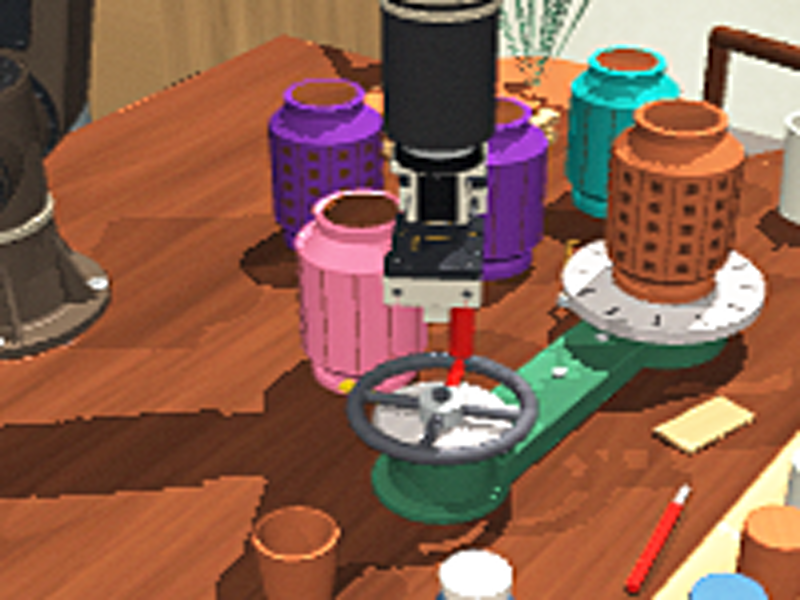

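The handle, at (460,335) in the crop, has gone about 69° clockwise, matching the plan, and the pink vase is untouched. I carry on.

```bash
python3 -m creep '[[0.072,0,0,0,-0.012,-0.583,0],[0.072,0,0,0,-0.012,-0.583,0],[0.072,0,0,0,-0.012,-0.583,0],[0.072,0,0,0,-0.012,-0.583,0],[0.072,0,0,0,-0.012,-0.583,0],[0.072,0,0,0,-0.012,-0.583,0],[0.072,0,0,0,-0.012,-0.583,0],[0.072,0,0,0,-0.012,-0.583,0]]'
python3 -m creep '[[0.072,0,0,0,0.015,-0.57,0],[0.072,0,0,0,0.015,-0.57,0],[0.072,0,0,0,0.015,-0.57,0],[0.072,0,0,0,0.015,-0.57,0],[0.072,0,0,0,0.015,-0.57,0],[0.072,0,0,0,0.015,-0.57,0],[0.072,0,0,0,0.015,-0.57,0],[0.072,0,0,0,0.015,-0.57,0]]'
python3 plan.py 8 B 176 212 248
python3 - <<'E'
from h import *
p,d=r.capture("scene");H=handle("scene",p,d,(.566,.004));print(len(H),H.mean(0) if len(H) else 0)
E
```

```text
time_s: 9.2
tcp_pos: [0.5639, 0.0777, 0.1424]
eef_rot: [10.5, 89.9, -170.9]
contact_force: [-2.0, 0.7, 0.9]
gripper_width: 0.0003
time_s: 10.0
tcp_pos: [0.6069, 0.0644, 0.1423]
eef_rot: [29.9, 89.9, 175.5]
contact_force: [-2.7, 0.1, 1.6]
gripper_width: 0.0004
t 10.0 tcp [0.6069 0.0644 0.1423] nyaw 325.6 j [ 24.4  18.3 -14.2  -0.  -57.5  31.3]
176.0 rx 0.0723 y 0.049 z -0.565
212.0 rx 0.0720 y 0.073 z -0.550
248.0 rx 0.0720 y 0.101 z -0.538
74 [0.62785447 0.04580487 0.14030277]
```

```bash
python3 -m creep '[[0.072,0,0,0,0.049,-0.565,0],[0.072,0,0,0,0.049,-0.565,0],[0.072,0,0,0,0.049,-0.565,0],[0.072,0,0,0,0.049,-0.565,0],[0.072,0,0,0,0.049,-0.565,0],[0.072,0,0,0,0.049,-0.565,0],[0.072,0,0,0,0.049,-0.565,0],[0.072,0,0,0,0.049,-0.565,0]]'
python3 -m creep '[[0.072,0,0,0,0.073,-0.55,0],[0.072,0,0,0,0.073,-0.55,0],[0.072,0,0,0,0.073,-0.55,0],[0.072,0,0,0,0.073,-0.55,0],[0.072,0,0,0,0.073,-0.55,0],[0.072,0,0,0,0.073,-0.55,0],[0.072,0,0,0,0.073,-0.55,0],[0.072,0,0,0,0.073,-0.55,0]]'
python3 plan.py 8 B 248 284
python3 - <<'E'
from h import *
p,d=r.capture("scene");H=handle("scene",p,d,(.566,.004));print(len(H),H.mean(0) if len(H) else 0)
E
```

```text
time_s: 10.85
tcp_pos: [0.6335, 0.0286, 0.1423]
eef_rot: [34.1, 89.9, 146.7]
contact_force: [-2.5, 2.9, -0.6]
gripper_width: 0.0003
time_s: 11.65
tcp_pos: [0.6345, -0.015, 0.1423]
eef_rot: [-14.2, 89.9, 65.5]
contact_force: [0.1, 2.7, -0.6]
gripper_width: 0.0006
t 11.65 tcp [ 0.6345 -0.015   0.1423] nyaw 259.68 j [ 16.2  20.4 -11.1  -0.  -58.5 -26.5]
248.0 rx 0.0725 y 0.109 z -0.547
284.0 rx 0.0719 y 0.128 z -0.524
75 [ 0.6296393  -0.04248854  0.14029751]
```

```bash
python3 -m creep '[[0.0725,0,0,0,0.109,-0.547,0],[0.0725,0,0,0,0.109,-0.547,0],[0.0725,0,0,0,0.109,-0.547,0],[0.0725,0,0,0,0.109,-0.547,0],[0.0725,0,0,0,0.109,-0.547,0],[0.0725,0,0,0,0.109,-0.547,0],[0.0725,0,0,0,0.109,-0.547,0],[0.0725,0,0,0,0.109,-0.547,0]]'
python3 -m creep '[[0.072,0,0,0,0.128,-0.524,0],[0.072,0,0,0,0.128,-0.524,0],[0.072,0,0,0,0.128,-0.524,0],[0.072,0,0,0,0.128,-0.524,0],[0.072,0,0,0,0.128,-0.524,0],[0.072,0,0,0,0.128,-0.524,0],[0.072,0,0,0,0.128,-0.524,0],[0.072,0,0,0,0.128,-0.524,0]]'
python3 plan.py 8 B 320 340 350
python3 - <<'E'
from h import *
p,d=r.capture("scene");H=handle("scene",p,d,(.566,.004));print(len(H),H.mean(0) if len(H) else 0)
cv2.imwrite("pics/s3.png",cv2.resize(p[100:260,160:360],None,fx=4,fy=3.75,interpolation=2))
E
```

```text
time_s: 12.5
tcp_pos: [0.6089, -0.0507, 0.1425]
eef_rot: [-20.3, 89.9, 26.2]
contact_force: [1.3, 2.3, -1.6]
gripper_width: 0.0001
time_s: 13.3
tcp_pos: [0.5687, -0.0641, 0.1426]
eef_rot: [-3.4, 89.9, 10.1]
contact_force: [2.0, 0.7, -1.6]
gripper_width: 0.0007
t 13.3 tcp [ 0.5687 -0.0641  0.1426] nyaw 193.5 j [ 13.2  14.9 -19.2   0.  -55.8 -89.7]
320.0 rx 0.0721 y 0.158 z -0.517
340.0 rx 0.0400 y 0.094 z -0.277
350.0 rx 0.0200 y 0.048 z -0.138
37 [ 0.54969104 -0.07307753  0.1278183 ]
```

View pics/s3.png

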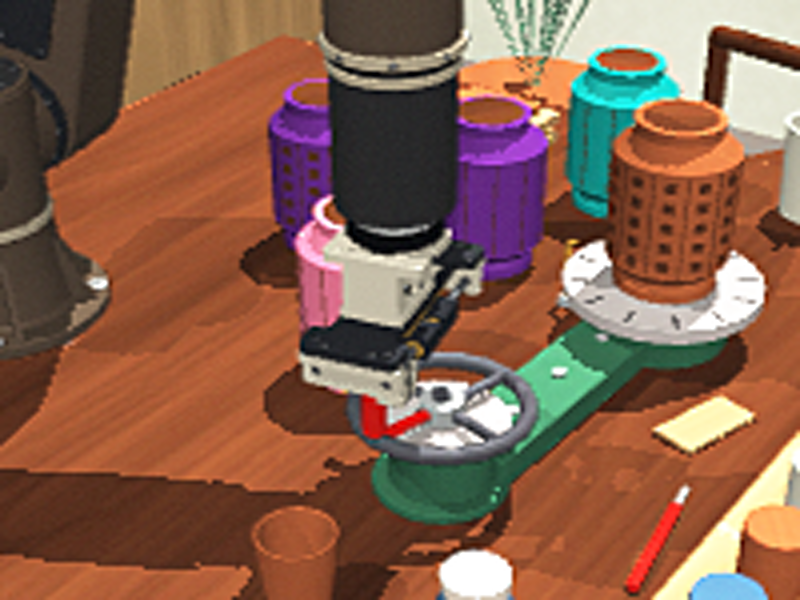

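The handle, at (375,415) in the crop, is at about 284° and everything else stands. The last stretch goes slower.

```bash
python3 -m creep '[[0.072,0,0,0,0.158,-0.517,0],[0.072,0,0,0,0.158,-0.517,0],[0.072,0,0,0,0.158,-0.517,0],[0.072,0,0,0,0.158,-0.517,0],[0.072,0,0,0,0.158,-0.517,0],[0.072,0,0,0,0.158,-0.517,0],[0.072,0,0,0,0.158,-0.517,0],[0.072,0,0,0,0.158,-0.517,0]]'
python3 -m creep '[[0.04,0,0,0,0.094,-0.277,0],[0.04,0,0,0,0.094,-0.277,0],[0.04,0,0,0,0.094,-0.277,0],[0.04,0,0,0,0.094,-0.277,0],[0.04,0,0,0,0.094,-0.277,0],[0.04,0,0,0,0.094,-0.277,0],[0.04,0,0,0,0.094,-0.277,0],[0.04,0,0,0,0.094,-0.277,0]]'
python3 -m creep '[[0,0,0,0,0,0,0]]'
python3 plan.py 8 B 350 360
python3 - <<'E'
from h import *
p0=cv2.imread("pics/scene0.png");d0=np.load("scene0.npy")
p,d=r.capture("scene")
for a,b in((p0,d0),(p,d)):
    H=handle("scene",a,b,(.566,.004));print(len(H),H.mean(0))
c=[cv2.resize(x[165:245,215:315],(400,320),interpolation=2) for x in(p0,p)]
cv2.imwrite("pics/s4.png",np.hstack(c))
E
```

```text
time_s: 14.15
tcp_pos: [0.5285, -0.051, 0.1429]
eef_rot: [23.2, 89.9, 3.7]
contact_force: [3.9, 0.1, -1.9]
gripper_width: 0.0003
time_s: 14.95
tcp_pos: [0.5119, -0.0346, 0.1429]
eef_rot: [8.7, 89.9, -29.0]
contact_force: [0.8, -1.2, -0.5]
gripper_width: 0.0006
time_s: 15.05
tcp_pos: [0.5116, -0.0344, 0.1428]
eef_rot: [26.1, 90.0, -11.6]
contact_force: [0.8, -0.7, 0.7]
gripper_width: 0.0005
t 15.05 tcp [ 0.5116 -0.0344  0.1428] nyaw 142.31 j [  18.1    9.5  -26.3    0.   -54.1 -145.8]
350.0 rx 0.0204 y 0.054 z -0.136
360.0 rx 0.0200 y 0.051 z -0.136
75 [ 0.49285071 -0.00087092  0.13946524]
26 [ 0.49932742 -0.02766211  0.12049941]
```

View pics/s4.png

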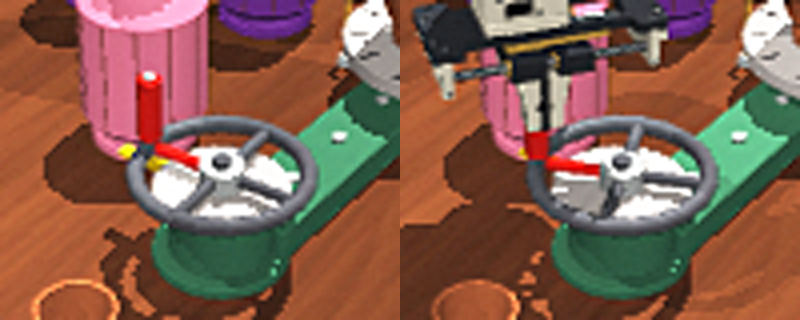

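The handle is about 20° short of the mark (crop 537,145 against 150,110 at the start). I push to about 354°, back off and measure it unobstructed.

```bash
python3 -m creep '[[0.028,0,0,0,0.075,-0.19,0],[0.028,0,0,0,0.075,-0.19,0],[0.028,0,0,0,0.075,-0.19,0],[0.028,0,0,0,0.075,-0.19,0],[0.028,0,0,0,0.075,-0.19,0],[0.028,0,0,0,0.075,-0.19,0],[0.028,0,0,0,0.075,-0.19,0],[0,0,0,0,0.075,-0.19,0]]'
python3 -m creep '[[0,0,0,0,0,0,0]]'
python3 plan.py 8 B 360
python3 -m creep '[[0,0,0,0,0,1,0],[0,0,0,0,0,2,0],[0,0,0,0,0,2,0],[0,0,0,-3,0,1,0],[0,0,0,-3,0,0,0],[0,0,0,0,0,0,0]]'
python3 plan.py 8 B 360
cat > meas.py <<'E'
from h import *
p0=cv2.imread("pics/scene0.png");d0=np.load("scene0.npy");t0=cv2.imread("pics/top0.png")
p,d=r.capture("scene");t,dt=r.capture("top")
for a,b in((p0,d0),(p,d)):
    H=handle("scene",a,b,(.566,.004));H=H[H[:,2]<.16]
    m=red(a).copy();m[:165]=0;m[225:]=0;m[:,:225]=0;m[:,300:]=0;v,u=np.nonzero(m)
    c=H.mean(0)[:2]+.008*np.array([-.58,.81]);print(len(H),np.round(H.mean(0),4),"ang",np.degrees(np.arctan2(c[1]-.0041,c[0]-.5663))%360,"px",u.mean(),v.mean(),len(u))
for a in (t0,t):
    m=red(a).copy();m[:160]=0;m[200:]=0;m[:,:245]=0;m[:,295:]=0;v,u=np.nonzero(m);print("top px",len(u),u.mean() if len(u) else 0,v.mean() if len(u) else 0)
c=[cv2.resize(x,(400,320),interpolation=2) for x in(p0[165:245,215:315],p[165:245,215:315])]
e=[cv2.resize(x,(400,280),interpolation=2) for x in(t0[135:205,220:320],t[135:205,220:320])]
import sys
cv2.imwrite(sys.argv[1],np.vstack([np.hstack(c),np.hstack(e)]))
E
python3 meas.py pics/s5.png
```

```text
time_s: 15.9
tcp_pos: [0.5047, -0.02, 0.1427]
eef_rot: [-17.2, 90.0, -66.2]
contact_force: [0.8, -2.0, 1.1]
gripper_width: 0.0004
time_s: 16.0
tcp_pos: [0.5046, -0.0197, 0.1427]
eef_rot: [46.3, 90.0, -2.7]
contact_force: [0.7, -1.4, 1.0]
gripper_width: 0.0004
t 16.0 tcp [ 0.5046 -0.0197  0.1427] nyaw 131.04 j [  20.1    8.8  -27.2    0.   -54.  -159. ]
360.0 rx 0.0158 y 0.033 z -0.082
time_s: 16.6
tcp_pos: [0.5466, -0.0659, 0.2063]
eef_rot: [51.7, 89.7, 2.7]
contact_force: [-0.4, -0.1, -0.2]
gripper_width: 0.0007
t 16.6 tcp [ 0.5466 -0.0659  0.2063] nyaw 130.94 j [ 1.360e+01  9.500e+00 -1.720e+01  1.000e-01 -6.300e+01 -1.527e+02]
360.0 rx 0.0156 y -0.028 z -0.860
68 [ 0.4928 -0.001   0.1372] ang 178.97634770947607 px 253.27642276422765 194.83739837398375 123
59 [ 0.4947 -0.0104  0.1315] ang 185.97076018581953 px 252.70873786407768 197.98058252427185 103
top px 23 267.69565217391306 180.1304347826087
top px 28 269.7857142857143 181.92857142857142
```

View pics/s5.png

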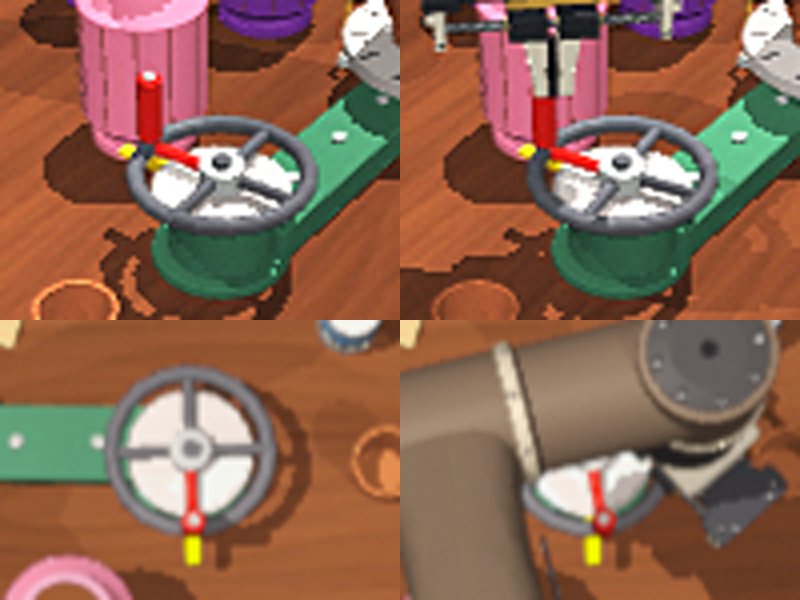

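The top view shows the handle about 7–8° short of its start (604,521, against 593 had it been at the mark), and depth says 7.0°. I go back into contact and push the last 9.5 mm along the tangent.

```bash
python3 -m creep '[[0,0,0,3,0,0,0],[0,0,0,3,0,-1,0],[0,0,0,0,0,-2,0],[0,0,0,0,0,-2,0],[0,0,0,0,0,-0.5,0],[0,0,0,0,0,-0.3,0],[0,0,0,0,0,-0.2,0],[0,0,0,0,0,0,0]]'
python3 -m creep '[[0,0,0,0,0.1,-0.12,0],[0,0,0,0,0.1,-0.12,0],[0,0,0,0,0.1,-0.12,0],[0,0,0,0,0.1,-0.12,0],[0,0,0,0,0.1,-0.12,0],[0,0,0,0,0.1,-0.12,0],[0,0,0,0,0,0,0],[0,0,0,0,0,0,0]]'
python3 -m creep '[[0,0,0,0,0,1,0],[0,0,0,0,0,2,0],[0,0,0,0,0,2,0],[0,0,0,-3,0,1,0],[0,0,0,-3,0,0,0],[0,0,0,-3,0,0,0],[0,0,0,-3,0,0,0],[0,0,0,0,0,0,0]]'
python3 meas.py pics/s6.png
```

```text
time_s: 17.5
tcp_pos: [0.5047, -0.02, 0.1425]
eef_rot: [-68.4, 90.0, -117.6]
contact_force: [-0.0, 0.5, -0.2]
gripper_width: 0.0004
time_s: 18.3
tcp_pos: [0.5044, -0.0102, 0.1426]
eef_rot: [123.3, 90.0, 74.2]
contact_force: [-0.7, -1.2, -0.2]
gripper_width: 0.0005
time_s: 19.1
tcp_pos: [0.5461, -0.0562, 0.2671]
eef_rot: [53.7, 89.6, 4.6]
contact_force: [0.1, 0.4, -0.1]
gripper_width: 0.0005
68 [ 0.4928 -0.001   0.1372] ang 178.97634770947607 px 253.27642276422765 194.83739837398375 123
69 [ 0.4924 -0.0008  0.1377] ang 178.83013578292653 px 253.256 194.784 125
top px 23 267.69565217391306 180.1304347826087
top px 25 267.64 180.32
```

View pics/s6.png

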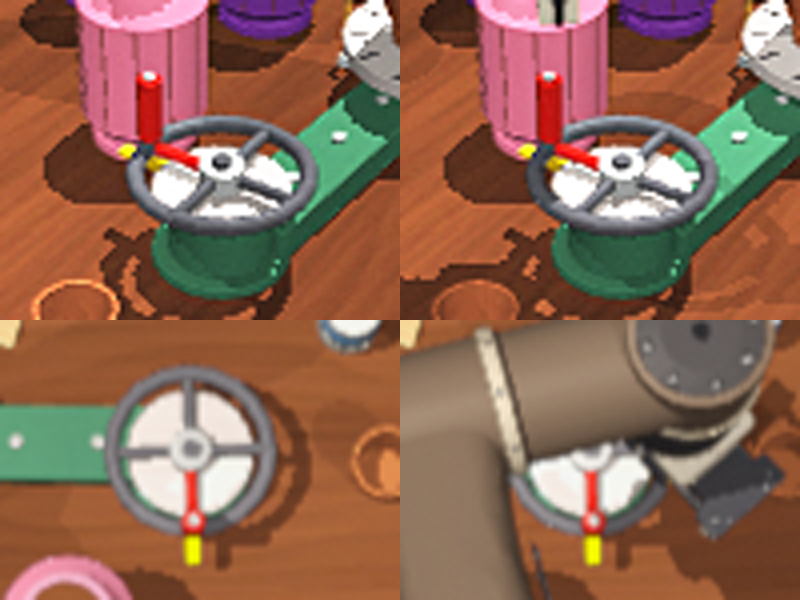

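The handle is back over the yellow mark, within about 0.2° of its start. Now one last look at the whole bench, then I hand in.

```bash
python3 - <<'E'
from h import *
p,d=r.capture("scene");cv2.imwrite("pics/s7.png",p)
for n,(x,D) in {"0":(cv2.imread("pics/scene0.png"),np.load("scene0.npy")),"1":(p,d)}.items():
    P=cloud("scene",D);k=(D>0)&(np.hypot(P[...,0]-.6,P[...,1]-.345)<.12)&(P[...,2]>.1);print(n,"vase",k.sum(),P[k].mean(0),P[k].max(0))
    for q in((.394,.117,.09,.05),(.556,-.185,.06,.02),(.70,-.155,.06,.02)):
        k=(D>0)&(np.hypot(P[...,0]-q[0],P[...,1]-q[1])<q[2])&(P[...,2]>q[3])&(P[...,2]<.2);print(k.sum(),np.round(P[k].mean(0),3))
E
```

```text
0 vase 1422 [0.61829663 0.31128201 0.19664333] [0.66618883 0.39106103 0.26600518]
1233 [0.417 0.092 0.139]
450 [ 0.556 -0.183  0.051]
475 [ 0.712 -0.163  0.061]
1 vase 1418 [0.61824034 0.31103848 0.19682171] [0.66550374 0.39143741 0.26535286]
943 [0.418 0.085 0.125]
446 [ 0.556 -0.183  0.051]
476 [ 0.712 -0.163  0.061]
```

View pics/s7.png

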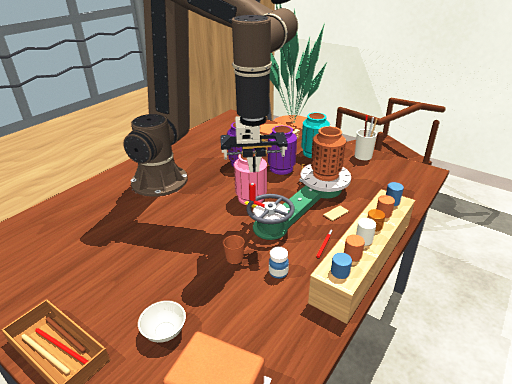

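The vase stands on the turntable at (328,150), the bystanders are in place (the pink vase is only partly hidden by the hand), and the hand is clear above.

```bash
python3 -c "
from plant import r
print(r.close_job())"
```

```text
the job is handed in; nothing more can be done
None
```

I pushed the red handle clockwise through one full turn with the closed fingertips, never gripping it. I stopped once about 7° short to back off and measure, then pushed the last bit onto the yellow mark. I lifted the hand clear and handed the job in at about 19 s of the 61 s allowed.

**Handle:** it is within about 0.2° of its start by depth and 0.1–0.2 pixel in both cameras. I saw no backward turning in any of the readings along the way.

**Vase and bystanders:** the vase stands where it was to within 0.3 mm, and the jar and cup have not moved. The carver, rib and bowl look unmoved in the last picture. The pink look-alike was partly hidden by the hand in the last view, so its fit there is incomplete, but it looks untouched.

**Forces:** the contact force reached about 4 N at most in the readings, which came at the end of each move.

**Disagreement:** before the last push, the top view suggested 8–9° remaining and depth said 7°. I pushed about 7.5°, and the final check agreed in both views. I did not measure the turntable angle directly.

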